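# Start the rotor lid on its thread, screw it down and close the microcentrifuge

## Task

Get the microcentrifuge ready to spin: set the rotor lid on the rotor's threaded hub, turn it backwards (counter-clockwise seen from above) on the thread until you feel it drop off the thread ends, then turn it forwards (clockwise) until it is fully home and firmly tight. Then close the machine's hinged lid, leaving everything else on the bench where it is.

Things in the scene. Friction and masses are not known exactly. Their poses are not given: they have to be found in the camera images.
- lid_knob (a point): The loose rotor lid's knob: a point on its axis 40 mm above the lid's rim. Black round knob, 45 mm diameter, grip solid from 32 to 50 mm (top) above the rim; from 32 mm down to the disc (14 mm) it is 43 mm across. z up the axis; x points over one of the three lugs in the bore (0, 120, 240 deg, each under a red dot on the disc).
- rotor_lid: The same lid: a lilac dished disc 120 mm across and 14 mm high with the knob on top, standing rim down on the bench, about 160 g. Origin on the axis in the plane of its rim, axes as lid_knob. Open below: dish 10 mm deep, bore 38 mm, clear opening between the lugs 25 mm, lugs 9 mm above the rim.
- rotor_hub (a point): Point on the rotor's axis in the plane of its rim (120 mm across), 60 mm above the bench. The brass hub stands up from here: 22 mm core, three thread ridges 35 mm across whose upper ends are 24 mm up at 0, 120 and 240 deg from this frame's x axis (red marks on the rotor). Right-hand, three-start, lead 22.5 mm a turn (3.58 mm per rad), 1.5 mm play.
- rotor: The 12-place rotor; origin and axes as rotor_hub. From the drop (a = 0), turning the lid clockwise 2.5 rad brings it home (rims touch, lid_knob 40 mm above rotor_hub) and about 2.9 rad makes it tight. The spindle brake holds the rotor against 0.8 N m; a tight lid turned harder takes the rotor along, which does no harm and shows that it is tight.
- centrifuge: Cream bench microcentrifuge, fixed, 250 deep (x) x 226 wide (y), deck 100 mm high; origin at the centre of its underside, x towards its back, where the lid is hinged. The rotor's axis is 15 mm behind the origin, in an open round chamber of 160 mm diameter; deck and walls stand 40 mm above the rotor's rim.
- machine_lid (a joint): Angle of the machine's white hinged lid, rad: 0 closed, 1.7 to 1.95 at the start (standing up, leaning back). Friction (0.35 N m) keeps it where it is left. 216 mm wide, reaches 211 mm from the hinge, lies 1 to 27 mm above the hinge's plane when closed; open, its top edge is about 310 mm above the bench.
- lid_hinge (a point): Middle of the machine lid's hinge axis, 104 mm above the bench, 119 mm behind the centrifuge's origin; the axis runs along the centrifuge's y. Axes as the centrifuge.
- lid_edge (a point): Point on the machine lid near its free front edge: middle of the width, on the outer face, 198 mm from the hinge axis and 27 mm off the hinge's plane (when closed, 131 mm above the bench). A blue finger tab sits at this edge.
- tip_box: Bystander: blue pipette-tip box, 82 x 118 x 58 mm high. Origin at the centre of its underside. It and the rotor lid lie on either side of the machine, either way round.
- tube_rack: Bystander: orange tube rack, 86 x 126 x 40 mm high, behind the tip box. Origin at the centre of its underside.
- buffer_bottle: Bystander: white bottle with blue cap, 66 mm diameter, 135 mm high, close behind the rotor lid (axes 90 to 130 mm apart). Origin at the centre of its underside.
- beaker: Bystander: clear beaker, 70 mm across, 85 mm high, on the right. Origin at the centre of its underside.
- pipette: Bystander: white pipette lying along its x axis, 260 mm long, 26 mm high, on the left. Origin near its middle, on the bench.
- marker: Bystander: marker pen lying along its x axis, 130 mm long, 16 mm high, on the right. Origin near its middle, on the bench.
- mouse: Bystander: grey computer mouse, 105 x 60 x 34 mm, on the right near the robot. Origin at the centre of its underside.
- hub_top (a point): Top of the hub's conical nose (12 mm across), 30 mm above rotor_hub. With the lid's lugs lying on the thread at angle a (0 to 2.09 rad) counter-clockwise of the ridge ends, lid_knob is 49 mm + 3.58 mm x a above rotor_hub; turned back past a = 2.09 rad (56.5 mm) it drops 7.5 mm to a = 0. Held in the gripper it drops only when let go or pressed down.
- lid_mark (a point): One of the three red dots on top of the rotor lid, on the lid's x axis, 47 mm from its axis and 14 mm above its rim; there is a lug below each dot.
- rotor_mark0 (a point): Red alignment mark on the rotor's face, 47 mm from the axis, at 0 deg from rotor_hub's x axis: the upper end of a thread ridge lies on this line. The lid drops as its dots pass the marks counter-clockwise.
- rotor_mark1 (a point): Red alignment mark on the rotor's face, 47 mm from the axis, at 120 deg from rotor_hub's x axis: the upper end of a thread ridge lies on this line. The lid drops as its dots pass the marks counter-clockwise.
- rotor_mark2 (a point): Red alignment mark on the rotor's face, 47 mm from the axis, at 240 deg from rotor_hub's x axis: the upper end of a thread ridge lies on this line. The lid drops as its dots pass the marks counter-clockwise.
Mind the look-alikes: they are no part of the job. Several things look just like the rotor_lid: the one meant starts farthest to the robot's right.

How it is judged:
On the way, in this order (a step that is already met when the one before it is completed fails the run):
1. turned backwards on the thread, the rotor lid's lugs ride up at the ends of the thread ridges (a dot at a mark, not yet dropped) (z of lid_knob in the frame of rotor_hub between 0.052 and 0.058 m and horizontal distance between lid_knob and rotor_hub below 0.004 m and angle between lid_knob's own z axis and vertical below 0.1 rad and (horizontal distance between lid_mark and rotor_mark0 below 0.012 m or horizontal distance between lid_mark and rotor_mark1 below 0.012 m or horizontal distance between lid_mark and rotor_mark2 below 0.012 m)).
2. turned back over the ends, it has dropped into the thread (z of lid_knob in the frame of rotor_hub between 0.046 and 0.0518 m and horizontal distance between lid_knob and rotor_hub below 0.004 m and angle between lid_knob's own z axis and vertical below 0.06 rad), for 0.1 s.
3. screwed forwards, it sits fully home on the rotor's rim (z of lid_knob in the frame of rotor_hub between 0.038 and 0.0412 m and horizontal distance between lid_knob and rotor_hub below 0.004 m and angle between lid_knob's own z axis and vertical below 0.03 rad), for 0.2 s.
At the end, for the whole second after the job is handed in: The rotor lid is home on the rotor (knob point 38 to 41.2 mm above the rim's plane, within 4 mm of the axis, tilt under 0.03 rad), tight (over 4 N between lid and rotor) and at rest; the machine's lid is closed (under 0.05 rad) (all of step 3 and contact force between rotor_lid and rotor above 4 N and value of joint machine_lid below 0.05 rad and linear speed of rotor_lid below 0.02 m/s); the robot touches nothing.
It fails at once if something else on the bench is moved by over 25 mm (distance of any of tip_box, tube_rack, buffer_bottle, beaker, pipette, marker, mouse from where it was at the start of the episode above 0.025 m).
It fails at once if the bottle, beaker, tip box or tube rack is tipped (angle between any of buffer_bottle, beaker, tip_box, tube_rack's own z axis and vertical above 0.35 rad).
It also fails if it takes over 72 s, if anything falls off the work surface, if the arm or the gripper's body presses on something with over 40 N, if the wrist force passes 120 N, or if a joint passes its speed limit or range.

## Robot

A 6-joint arm with a two-finger parallel gripper is mounted at the origin on the work surface. World frame = base frame: x ahead of the robot, y to its left, z up, the work surface at z = 0. Lengths are in m, angles in rad, forces in N, time in s.
With the tool pointing down it reaches from about 0.35 to 0.85 m from the base axis. Payload 8.1 kg.
Tool frame: the origin (TCP) lies at the very end of the fingers, on their centre line; the grasp point (between the pads) lies 19 mm behind it; z points along the fingers, y is the line along which they close (so a half turn about z gives the same grasp; the last joint's range is limited). The gripper opens to 85 mm and grips with 20 to 120 N. Pads are 22 mm wide; open, the fingers measure 114 mm over their backs; the gripper's body (76 mm by 85 mm) begins 54 mm behind the grasp point. The pads swing forward as they close: fully open they stand 13 mm farther back than shut.
Start: joints at [1.231, 0.13, 1.488, -0, 1.523, -0.085], TCP at [0.151, 0.581, 0.231] pointing down, gripper open.
Joint ranges: [-2.96, 2.96], [-0.89, 2.26], [0.02, 2.5], [-1.34, 4.48], [0, 2.73], [-2.66, 2.66]. Speed limits (rad/s): [2.39, 2.39, 2.79, 3.14, 3.14, 3.14].

## Interface

Orientations are given as a unit quaternion [w, x, y, z].
In Python, from cell import telemetry, cams, manip gives the robot as it stands.
- The arm moves only by the shell command python3 -m crank 'ROWS' [OPENING] [FORCE]. ROWS is a JSON object of lists of equal length, an entry for each row: "travel": the shift along the tool's x, y, z scaled (see below), a list of three; "spin": the turn about the tool's z scaled (see below). A call has exactly 5 rows; each row is the pose to reach, as a shift and turn from the pose commanded when the call began, along the tool's axes at that moment, turning the shorter way round; what a row does not reach only later rows make up. The controller multiplies each number of a shift by 200 mm and each number of a turn by 180 degrees. A row lasts 1/10 s, in which the tool goes at most 50 mm and 8.59 degrees, less where a joint would pass 70% of its speed; a pose out of reach is approached as far as the arm can. A call with a number of a shift or a turn outside -1 to 1 is refused whole. A call with a gripper value outside its range is refused whole. OPENING is the opening, from 0 (shut) to 1 (fully open), set as the call begins (- or left out, the last holds). The fingers move at their own pace and stop on an object; FORCE is the grip in N (left out, the last holds). Time passes only in rows, so rows that repeat a pose let the fingers close, or fill a call up. It gives the time, the measured TCP pose, the force, the opening and the grip force at its end, in the units of the state.
- telemetry.observe(): the state, without advancing time (a new reading comes with each control period).
- cams.read_camera(name): name is "scene" or "top" or "wrist"; returns a dict with "pixels" (400x640x3 uint8, blue, green, red), "K" (3x3 intrinsics, pixels), "extrinsics" (4x4, takes a point from world to camera coordinates); the wrist camera has in their place "tool_from_camera" (4x4, takes a point from camera to tool coordinates, whose origin is the TCP and whose axes are the flange's). Camera axes: x right, y down, z forward; pixel columns grow to the right and rows downward; lengths in m; the calibration is good to about 2 mm. The wrist camera is an equidistant fisheye: a pixel r from the principal point sees the ray r / f radians off the axis. A picture is of the moment at which its call begins: read the wrist's pose just before it. There is no depth.
- manip.sign_off(): hands the job in; it is judged then, once.
The state is a dict: "time": time; "q": joint angles; "qd": joint speeds; "joint_torque": joint torques, N m; "tool_pos": TCP position; "ee_rot": TCP orientation; "wrist_force": force on the tool from outside, world axes, zero at the start; "torque": the same for the moment, N m; "opening": opening from 0.0 (shut) to 1.0 (fully open); "finger_force": force on a finger pad.
Only numpy, scipy, OpenCV 4.12 (cv2) and the standard library are available. Lean on these libraries where they do the work, as an engineer would, in place of code of your own. Each camera call takes 0.05 s, during which the arm holds its last target. There are 200 camera calls.

## Working session

There is one attempt and no reset: what is moved stays moved. The work goes in short steps, Python scripts to look and compute and a shell command to move; the robot and the scene stay as the last step left them, time stands still between calls to the robot, and variables do not carry over. Pictures are saved under pics/ and viewed, at most 10 in all, crops included, and the job is handed in when it is done.

```bash
ls; mkdir -p pics; cat > h.py <<'E'
import numpy as np, cv2
from scipy.spatial.transform import Rotation as R
from cell import telemetry, cams, manip
def save(name,f): 
    s=telemetry.observe(); c=cams.read_camera(name); cv2.imwrite('pics/'+f,c['pixels']); np.save('pics/'+f+'.npy',dict(c=c,s=s),allow_pickle=True); return c
def load(f): return np.load('pics/'+f+'.npy',allow_pickle=True).item()
def Rq(q): return R.from_quat([q[1],q[2],q[3],q[0]])
def toz(f,u,v,z,wrist=False):
    d=load(f); c=d['c']; K=np.array(c['K'])
    if wrist:
        x=(u-K[0,2]);y=(v-K[1,2]); r=np.hypot(x,y); th=r/K[0,0]
        ray=np.array([np.sin(th)*x/max(r,1e-9),np.sin(th)*y/max(r,1e-9),np.cos(th)])
        T=np.array(c['tool_from_camera']); Rw=Rq(d['s']['ee_rot']).as_matrix(); p=np.array(d['s']['tool_pos'])
        o=p+Rw@T[:3,3]; ray=Rw@T[:3,:3]@ray
    else:
        E=np.array(c['extrinsics']); ray=E[:3,:3].T@np.linalg.solve(K,[u,v,1]); o=-E[:3,:3].T@E[:3,3]
    return o+ray*(z-o[2])/ray[2]
def st():
    s=telemetry.observe(); print({k:np.round(s[k],4).tolist() for k in ('time','q','tool_pos','ee_rot','wrist_force','torque','opening','finger_force')}); return s
E
python3 - <<'E'
from h import *
st()
a=save('top','top0.png');b=save('scene','sc0.png')
for c in(a,b):print(np.round(c['K'],1).tolist(),np.round(c['extrinsics'],3).tolist())
E
```

```text
pics
{'time': 0.0, 'q': [1.2306, 0.1312, 1.4893, 0.0, 1.523, -0.0854], 'tool_pos': [0.151, 0.5801, 0.2302], 'ee_rot': [-0.0002, 0.1271, 0.9919, -0.0009], 'wrist_force': [-0.1172, -0.4831, -0.9071], 'torque': [-0.0063, 0.0389, -0.0362], 'opening': 1.0013, 'finger_force': 0.0}
[[474.3, 0.0, 317.6], [0.0, 474.3, 201.0], [0.0, 0.0, 1.0]] [[0.025, -1.0, 0.001, -0.023], [-0.998, -0.025, -0.055, 0.503], [0.056, 0.0, -0.998, 1.397], [0.0, 0.0, 0.0, 1.0]]
[[366.5, 0.0, 316.3], [0.0, 366.5, 199.0], [0.0, 0.0, 1.0]] [[0.788, 0.616, 0.003, -0.393], [0.391, -0.496, -0.775, -0.135], [-0.476, 0.611, -0.632, 1.465], [0.0, 0.0, 0.0, 1.0]]
```

View pics/top0.png

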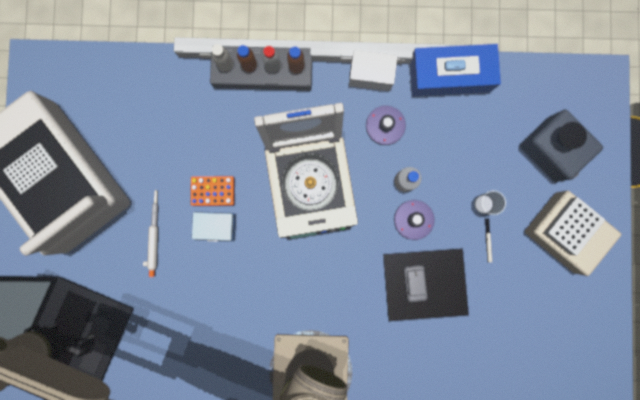

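View pics/sc0.png

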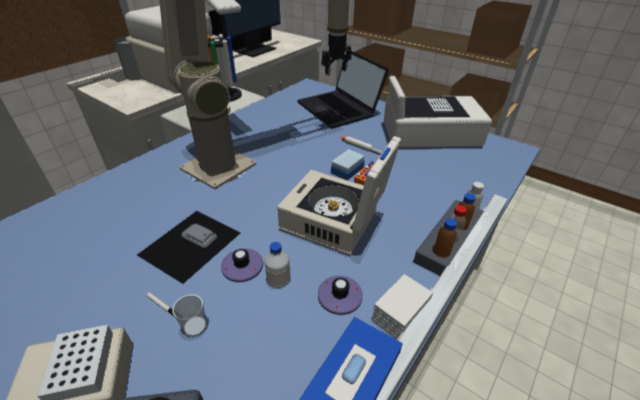

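Candidate rotor lids in the top view: (414,220), near the bottle at (408,180), and (386,125), farther back. The robot's right is +column, so I choose (414,220), which also has the bottle close behind it. I'll measure it and check a crop.

```bash
python3 - <<'E'
from h import *
f='top0.png'
for n,u,v,z in [('lidA rim',414,220,.012),('lidA knob',417,219.5,.05),('lidB',386,125,.012),('rotor hub',310.5,183,.09),('rotor rim',310.5,183,.06),('bottle',413,177,.135),('beaker',490,203,0),('mouse',416,283,.034),('deck FL',277,235,.1),('deck FR',356,227,.1),('tipbox',213,227,.058),('lidtopL',257,117,.3),('lidtopR',342,105,.3)]:
    print(n,np.round(toz(f,u,v,z),4))
im=load(f)['c']['pixels']
a=cv2.resize(im[180:250,370:460],None,fx=4.4,fy=4.4,interpolation=cv2.INTER_CUBIC)
b=cv2.resize(im[140:240,260:360],(400,400),interpolation=cv2.INTER_CUBIC)
h=np.zeros((400,800,3),np.uint8); h[:308,:396]=a[:308,:396]; h[:,400:]=b; cv2.imwrite('pics/crop0.png',h)
E
```

```text
lidA rim [ 0.4546 -0.2982  0.012 ]
lidA knob [ 0.4555 -0.2991  0.05  ]
lidB [ 0.7379 -0.21    0.012 ]
rotor hub [0.5499 0.011  0.09  ]
rotor rim [0.5527 0.0115 0.06  ]
bottle [ 0.5692 -0.2687  0.135 ]
beaker [ 0.5117 -0.5282  0.    ]
mouse [ 0.2714 -0.302   0.034 ]
deck FL [0.4015 0.1002 0.1   ]
deck FR [ 0.4292 -0.119   0.1   ]
tipbox [0.419  0.2882 0.058 ]
lidtopL [0.6856 0.1398 0.3   ]
lidtopR [ 0.7199 -0.063   0.3   ]
```

View pics/crop0.png

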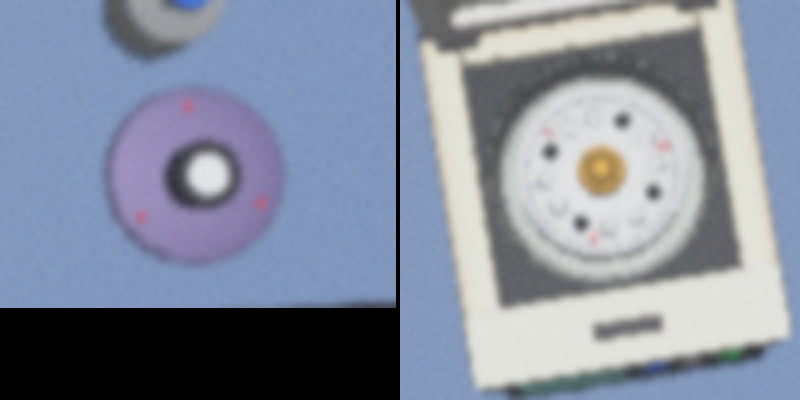

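The crop confirms the choice: a lilac lid with three red dots and the bottle just behind it, at about (0.455,-0.299) with dots at about 0.10 rad. The rotor is at about (0.551,0.011), with marks at about 54, -69 and 174 deg. Next I work out the move to a point above the lid, by way of x = 0.45.

```bash
cat >> h.py <<'E'
def yaw(s): y=Rq(s['ee_rot']).as_matrix()[:,1]; return np.arctan2(y[1],y[0])
def plan(*pts,yw=None):
    "world targets -> crank numbers from the present pose"
    s=st(); M=Rq(s['ee_rot']).as_matrix(); print('yaw',round(yaw(s),4))
    for p in pts: print(p,'travel',np.round(M.T@(np.array(p)-s['tool_pos'])/.2,4).tolist())
    if yw is not None: print('spin',round((yaw(s)-yw)/np.pi,4))
E
python3 -c "
from h import *
plan([.40,.40,.25],[.455,.20,.25],[.455,.05,.25])"
```

```text
{'time': 0.1, 'q': [1.2306, 0.1311, 1.4892, 0.0, 1.523, -0.0854], 'tool_pos': [0.151, 0.5802, 0.2303], 'ee_rot': [-0.0002, 0.127, 0.9919, -0.0008], 'wrist_force': [-0.596, 0.0462, -0.0749], 'torque': [0.0085, -0.0738, -0.028], 'opening': 0.9962, 'finger_force': 0.0}
yaw 1.3161
[0.4, 0.4, 0.25] travel [-1.4317, -0.5583, -0.0977]
[0.455, 0.2, 0.25] travel [-1.9498, -1.4567, -0.0962]
[0.455, 0.05, 0.25] travel [-2.1388, -2.1825, -0.0951]
```

```bash
z='"spin":[0,0,0,0,0]'
python3 -m crank '{"travel":[[-0.2,-0.08,-0.1],[-0.4,-0.16,-0.1],[-0.6,-0.24,-0.1],[-0.8,-0.32,-0.1],[-1,-0.4,-0.1]],"spin":[0,0,0,0,0]}' 1
python3 -m crank '{"travel":[[-0.2,-0.15,0],[-0.4,-0.3,0],[-0.6,-0.5,0],[-0.8,-0.7,0],[-0.95,-0.9,0]],"spin":[0,0,0,0,0]}'
python3 -m crank '{"travel":[[-0.05,-0.2,0],[-0.1,-0.4,0],[-0.15,-0.6,0],[-0.2,-0.8,0],[-0.25,-1,0]],"spin":[0,0,0,0,0]}'
python3 -m crank '{"travel":[[-0.05,-0.2,0],[-0.1,-0.4,0],[-0.15,-0.6,0],[-0.2,-0.8,0],[-0.25,-1,0]],"spin":[0,0,0,0,0]}'
python3 -m crank '{"travel":[[-0.05,-0.2,0],[-0.1,-0.4,0],[-0.12,-0.55,0],[-0.12,-0.55,0],[-0.12,-0.55,0]],"spin":[0,0.05,0.1,0.1,0.1]}'
python3 - <<'E'
from h import *
plan([.455,-.299,.25],yw=1.0); save('wrist','w0.png'); c=load('w0.png')['c']; print(c['K'],np.round(c['tool_from_camera'],3))
E
```

```text
time: 0.6
tool_pos: [0.3255, 0.4514, 0.2509]
ee_rot: [-0.0, 0.127, 0.992, -0.0]
wrist_force: [0.3, 0.0, 0.5]
opening: 1.002
finger_force: 0.0
time: 1.1
tool_pos: [0.4585, 0.2407, 0.2508]
ee_rot: [-0.0, 0.127, 0.992, -0.0]
wrist_force: [1.4, 0.1, 0.3]
opening: 1.0
finger_force: 0.0
time: 1.6
tool_pos: [0.4553, 0.0349, 0.251]
ee_rot: [-0.0, 0.127, 0.992, -0.0]
wrist_force: [0.2, -0.2, -0.2]
opening: 1.005
finger_force: 0.0
time: 2.1
tool_pos: [0.4532, -0.1713, 0.251]
ee_rot: [-0.0, 0.127, 0.992, 0.0]
wrist_force: [0.4, -0.1, 0.5]
opening: 1.004
finger_force: 0.0
time: 2.6
tool_pos: [0.4488, -0.2823, 0.2506]
ee_rot: [-0.001, 0.281, 0.96, 0.0]
wrist_force: [1.2, 0.3, 0.1]
opening: 1.003
finger_force: 0.0
{'time': 2.6, 'q': [-0.6585, -0.0651, 1.6529, 0.0003, 1.5553, -1.6599], 'tool_pos': [0.4488, -0.2823, 0.2506], 'ee_rot': [-0.0006, 0.2809, 0.9598, 0.0004], 'wrist_force': [1.1625, 0.3398, 0.0903], 'torque': [-0.0264, 0.0265, -0.0101], 'opening': 1.0027, 'finger_force': 0.0}
yaw 1.0014
[0.455, -0.299, 0.25] travel [-0.0711, -0.0535, 0.0031]
spin 0.0005
[[309.70691629   0.         312.28759723]
 [  0.         309.70691629 196.41863489]
 [  0.           0.           1.        ]] [[ 0.    -0.945 -0.326  0.084]
 [ 1.    -0.     0.    -0.   ]
 [-0.    -0.326  0.945 -0.142]
 [ 0.     0.     0.     1.   ]]
```

View pics/w0.png

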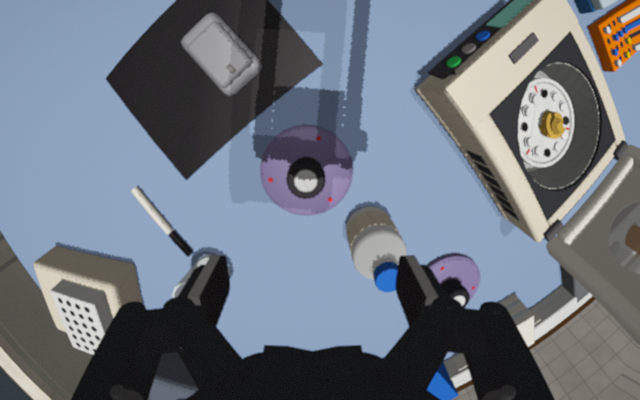

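The close view shows the chosen lid: disc centre about (307,169), dots at (319,138), (270,180) and (330,199), and knob top about (306,181). The bottle is clear to its right.

```bash
python3 - <<'E'
from h import *
D=[toz('w0.png',u,v,.014,True) for u,v in [(319,138),(270,180),(330,199)]]
c=np.mean(D,0); print('dots',np.round(D,4),'ctr',c, [ (round(np.linalg.norm(d-c),4), round(np.arctan2(*(d-c)[1::-1]),3)) for d in D])
print('knobtop',toz('w0.png',306,181,.05,True))
D=[toz('top0.png',u,v,.014) for u,v in [(412.95,204.1),(402,229.1),(429.5,225.9)]];c2=np.mean(D,0);print('top',c2,[ (round(np.linalg.norm(d-c2),4), round(np.arctan2(*(d-c2)[1::-1]),3)) for d in D])
D=[toz('top0.png',260+(u-400)/4,140+v/4,.06) for u,v in [(547,131),(665,146),(594,240)]];c3=np.mean(D,0);print('rotor',c3,[ (round(np.linalg.norm(d-c3),4), round(np.arctan2(*(d-c3)[1::-1]),3)) for d in D])
plan([c[0],c[1],.09],[c[0],c[1],.022],yw=1.0)
E
```

```text
dots [[ 0.428  -0.259   0.014 ]
 [ 0.4396 -0.3404  0.014 ]
 [ 0.5028 -0.2894  0.014 ]] ctr [ 0.45681946 -0.29625129  0.014     ] [(np.float64(0.0471), np.float64(2.229)), (np.float64(0.0473), np.float64(-1.943)), (np.float64(0.0465), np.float64(0.148))]
knobtop [ 0.45731486 -0.29616529  0.05      ]
top [ 0.4555766  -0.30015766  0.014     ] [(np.float64(0.0466), np.float64(0.133)), (np.float64(0.0474), np.float64(2.225)), (np.float64(0.0471), np.float64(-1.947))]
rotor [0.55250073 0.01152115 0.06      ] [(np.float64(0.0497), np.float64(0.951)), (np.float64(0.0493), np.float64(-1.149)), (np.float64(0.0492), np.float64(3.051))]
{'time': 2.65, 'q': [-0.6572, -0.0659, 1.6533, 0.0004, 1.5553, -1.6606], 'tool_pos': [0.4491, -0.2816, 0.2508], 'ee_rot': [-0.0005, 0.2799, 0.96, 0.0004], 'wrist_force': [0.2832, 0.5946, 0.5498], 'torque': [-0.0261, 0.0629, 0.022], 'opening': 1.0003, 'finger_force': 0.0}
yaw 1.0034
[np.float64(0.45681946013182123), np.float64(-0.2962512920373972), 0.09] travel [-0.0729, -0.0411, 0.804]
[np.float64(0.45681946013182123), np.float64(-0.2962512920373972), 0.022] travel [-0.0733, -0.0413, 1.144]
spin 0.0011
```

```bash
python3 -m crank '{"travel":[[-0.07,-0.045,0],[-0.07,-0.045,0.25],[-0.07,-0.045,0.5],[-0.07,-0.045,0.75],[-0.07,-0.045,0.9]],"spin":[0,0,0,0,0]}' 1
python3 -m crank '{"travel":[[0,0,0.1],[0,0,0.2],[0,0,0.26],[0,0,0.26],[0,0,0.26]],"spin":[0,0,0,0,0]}' 1
python3 -m crank '{"travel":[[0,0,0],[0,0,0],[0,0,0],[0,0,0],[0,0,0]],"spin":[0,0,0,0,0]}' 0 60
python3 -m crank '{"travel":[[0,0,0],[0,0,0],[0,0,0],[0,0,0],[0,0,0]],"spin":[0,0,0,0,0]}'
python3 -c "
from h import *
st()"
```

```text
time: 3.15
tool_pos: [0.4545, -0.2941, 0.067]
ee_rot: [-0.002, 0.279, 0.96, 0.001]
wrist_force: [-0.1, -0.6, -0.3]
opening: 1.002
finger_force: 0.0
time: 3.65
tool_pos: [0.4567, -0.297, 0.02]
ee_rot: [0.0, 0.28, 0.96, -0.0]
wrist_force: [0.7, -1.1, 1.0]
opening: 0.996
finger_force: 0.0
time: 4.15
tool_pos: [0.4569, -0.2979, 0.0206]
ee_rot: [0.001, 0.281, 0.96, -0.0]
wrist_force: [-1.0, 1.4, 5.2]
opening: 0.508
finger_force: 60.5
time: 4.65
tool_pos: [0.4569, -0.2979, 0.0206]
ee_rot: [0.001, 0.281, 0.96, -0.0]
wrist_force: [-1.0, 0.2, 4.8]
opening: 0.511
finger_force: 60.5
{'time': 4.65, 'q': [-0.6718, 0.1912, 1.8272, 0.0, 1.1212, -1.6736], 'tool_pos': [0.4569, -0.2979, 0.0206], 'ee_rot': [0.0009, 0.2807, 0.9598, -0.0004], 'wrist_force': [-0.9962, 0.1745, 4.8165], 'torque': [0.1277, 0.1864, 0.0606], 'opening': 0.5106, 'finger_force': 60.5443}
```

```bash
python3 -m crank '{"travel":[[0,0,-0.1],[0,0,-0.3],[0,0,-0.5],[0,0,-0.7],[0,0,-0.78]],"spin":[0,0,0,0,0]}' 0 80
python3 - <<'E'
from h import *
s=st(); save('wrist','w1.png')
c=load('w1.png')['c']; im=c['pixels']; h=cv2.cvtColor(im,cv2.COLOR_BGR2HSV)
m=(((h[...,0]<8)|(h[...,0]>172))&(h[...,1]>130)&(h[...,2]>90)).astype(np.uint8)
n,l,S,C=cv2.connectedComponentsWithStats(m)
print([(S[i,4],C[i].round(1).tolist()) for i in range(1,n) if S[i,4]>5])
plan([.437,-.15,.18],[.45,.02,.18],[.5525,.0115,.18])
E
```

```text
time: 5.15
tool_pos: [0.4579, -0.2987, 0.1803]
ee_rot: [0.003, 0.281, 0.96, -0.001]
wrist_force: [0.5, -1.2, -1.4]
opening: 0.505
finger_force: 81.6
{'time': 5.15, 'q': [-0.6718, 0.0092, 1.7087, -0.0, 1.4168, -1.6736], 'tool_pos': [0.4579, -0.2987, 0.1803], 'ee_rot': [0.0032, 0.2807, 0.9598, -0.0013], 'wrist_force': [0.4629, -1.195, -1.4426], 'torque': [-0.0083, 0.0204, 0.0222], 'opening': 0.5047, 'finger_force': 81.5512}
[(np.int32(6), [570.0, 149.5]), (np.int32(107), [343.3, 173.1]), (np.int32(56), [232.0, 263.7]), (np.int32(8), [467.9, 282.9])]
{'time': 5.2, 'q': [-0.6718, 0.0087, 1.7074, -0.0, 1.4172, -1.6736], 'tool_pos': [0.4584, -0.2991, 0.1813], 'ee_rot': [0.0038, 0.2807, 0.9598, -0.0016], 'wrist_force': [1.5476, -0.4477, 0.7766], 'torque': [-0.0151, -0.0191, 0.0033], 'opening': 0.504, 'finger_force': 81.5481}
yaw 1.0018
[0.437, -0.15, 0.18] travel [0.4916, 0.5703, 0.0021]
[0.45, 0.02, 0.18] travel [0.8948, 1.3214, -0.0019]
[0.5525, 0.0115, 0.18] travel [0.4402, 1.5617, 0.0017]
```

View pics/w1.png

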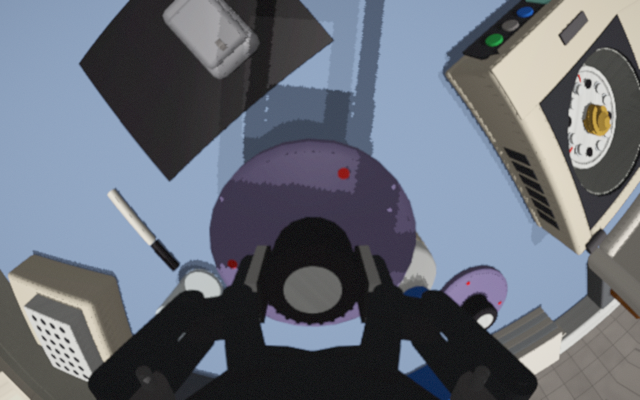

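The lid is held level, with the knob between the pads and dots visible at (343,173) and (232,264). I fit its pose in the tool frame and use w0 for a second fix on the rotor.

```bash
python3 -m crank '{"travel":[[0.15,0.15,0],[0.28,0.3,0],[0.4,0.45,0],[0.49,0.57,0],[0.49,0.57,0]],"spin":[0,0,0,0,0]}'
python3 -m crank '{"travel":[[0.1,0.18,0],[0.2,0.36,0],[0.3,0.55,0],[0.4,0.75,0],[0.4,0.75,0]],"spin":[0,0,0,0,0]}'
python3 - <<'E'
from h import *
from scipy.optimize import least_squares
d=load('w1.png')['c'];K=d['K'];T=np.array(d['tool_from_camera'])
def pix(p):
    q=T[:3,:3].T@(p-T[:3,3]); th=np.arctan2(np.hypot(q[0],q[1]),q[2]); r=np.hypot(q[0],q[1])
    return np.array([K[0,2]+K[0,0]*th*q[0]/r,K[1,2]+K[0,0]*th*q[1]/r])
obs=[(343.3,173.1),(232,263.7)]
def f(x): # lid centre in tool x,y, disc top depth h below TCP, angle of dot0 in tool
    return np.concatenate([pix(np.array([x[0]+.047*np.cos(x[3]+k),x[1]+.047*np.sin(x[3]+k),x[2]]))-o for k,o in zip((0,2*np.pi/3*sg),obs)])
for sg in(1,-1):
    r=least_squares(f,[0,0,.007,0]);print(sg,r.x.round(4),r.cost)
im=load('w0.png')['c']['pixels']
cv2.imwrite('pics/crop1.png',cv2.resize(im[50:210,490:620],None,fx=3.7,fy=3.7,interpolation=cv2.INTER_CUBIC))
save('top','top1.png')
st()
E
```

```text
time: 5.7
tool_pos: [0.4337, -0.1449, 0.1729]
ee_rot: [-0.002, 0.279, 0.96, 0.001]
wrist_force: [0.5, -0.5, -1.4]
opening: 0.502
finger_force: 81.9
time: 6.2
tool_pos: [0.4479, 0.0253, 0.1736]
ee_rot: [-0.001, 0.278, 0.961, 0.001]
wrist_force: [-0.3, 0.1, -2.0]
opening: 0.5
finger_force: 82.4
1 [ 0.0364 -0.0307  0.0076  1.3821] 6.533838266245278e-24
-1 [0.0008 0.     0.0076 0.3349] 2.0194839173657902e-27
{'time': 6.25, 'q': [-0.0631, -0.256, 1.9641, 0.0001, 1.4358, -1.0696], 'tool_pos': [0.4478, 0.023, 0.1736], 'ee_rot': [-0.0011, 0.2785, 0.9604, -0.0002], 'wrist_force': [-0.5776, -0.1713, -1.5287], 'torque': [-0.0281, -0.0032, -0.0214], 'opening': 0.5004, 'finger_force': 82.4103}
```

View pics/crop1.png

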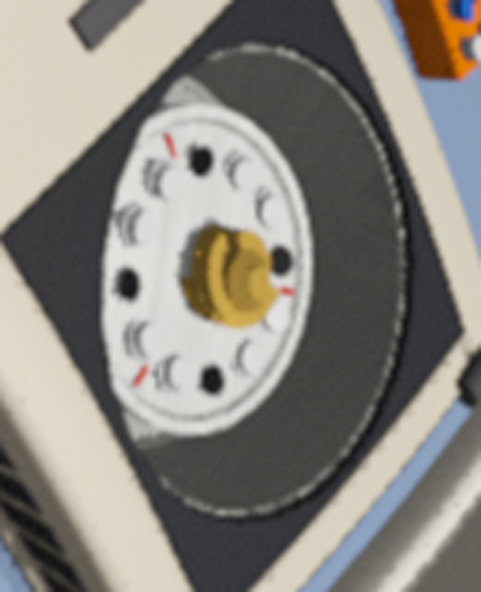

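Crop1 shows the three rotor marks at (169,145), (139,377) and (288,292) in the crop, around the brass hub.

```bash
python3 - <<'E'
from h import *
D=np.array([toz('w0.png',490+u/3.7,50+v/3.7,.06,True) for u,v in [(169,145),(139,377),(288,292)]]);c=D.mean(0)
print(c,[(round(np.linalg.norm(d-c),4), round(np.arctan2(*(d-c)[1::-1])%(2*np.pi/3),3)) for d in D])
# rotor circle from top1: hub colour blob
im=load('top1.png')['c']['pixels'];im0=load('top0.png')['c']['pixels']
h=cv2.cvtColor(im0,cv2.COLOR_BGR2HSV); m=((h[...,0]>8)&(h[...,0]<28)&(h[...,1]>130)).astype(np.uint8)
n,l,S,C=cv2.connectedComponentsWithStats(m[165:200,290:330]); print([(S[i],C[i]+[290,165]) for i in range(1,n) if S[i,4]>8])
for z in(.06,.075,.09): print(toz('top0.png',310.3,182.5,z))
E
```

```text
[0.55360876 0.01353878 0.06      ] [(np.float64(0.048), np.float64(0.962)), (np.float64(0.048), np.float64(0.945)), (np.float64(0.0487), np.float64(0.954))]
[(array([17, 13,  8,  7, 33], dtype=int32), array([310.15151515, 181.12121212]))]
[0.55412443 0.01214089 0.06      ]
[0.55270941 0.01188746 0.075     ]
[0.55129438 0.01163404 0.09      ]
```

```bash
python3 -c "
from h import *
plan([.5538,.0126,.17],[.5538,.0126,.115],yw=1.0)"
```

```text
{'time': 6.25, 'q': [-0.0631, -0.256, 1.9641, 0.0001, 1.4358, -1.0696], 'tool_pos': [0.4478, 0.023, 0.1736], 'ee_rot': [-0.0011, 0.2785, 0.9604, -0.0002], 'wrist_force': [-0.5776, -0.1713, -1.5287], 'torque': [-0.0281, -0.0032, -0.0214], 'opening': 0.5004, 'finger_force': 82.4103}
yaw 1.0064
[0.5538, 0.0126, 0.17] travel [-0.4757, 0.2394, 0.0169]
[0.5538, 0.0126, 0.115] travel [-0.4763, 0.2397, 0.2919]
spin 0.002
```

```bash
python3 -m crank '{"travel":[[-0.2,0.1,0],[-0.35,0.18,0],[-0.475,0.24,0.05],[-0.475,0.24,0.15],[-0.475,0.24,0.25]],"spin":[0,0,0,0,0]}'
python3 -m crank '{"travel":[[0,0,0],[0,0,0],[0,0,0],[0,0,0],[0,0,0]],"spin":[0,0,0,0,0]}'
python3 - <<'E'
from h import *
plan([.5538,.0126,.106],[.5538,.0126,.0965],yw=1.0)
save('wrist','w2.png')
E
```

```text
time: 6.75
tool_pos: [0.5547, 0.0082, 0.1232]
ee_rot: [-0.001, 0.281, 0.96, -0.0]
wrist_force: [0.3, 0.6, -1.6]
opening: 0.505
finger_force: 82.4
time: 7.25
tool_pos: [0.555, 0.0101, 0.1265]
ee_rot: [0.001, 0.281, 0.96, 0.0]
wrist_force: [0.4, -0.7, -2.0]
opening: 0.499
finger_force: 82.4
{'time': 7.25, 'q': [-0.0741, 0.0822, 1.7348, -0.0001, 1.3225, -1.0759], 'tool_pos': [0.555, 0.0101, 0.1265], 'ee_rot': [0.001, 0.2807, 0.9598, 0.0002], 'wrist_force': [0.3844, -0.676, -2.0131], 'torque': [0.0142, -0.047, 0.0024], 'opening': 0.4992, 'finger_force': 82.4476}
yaw 1.0018
[0.5538, 0.0126, 0.106] travel [0.0121, 0.007, 0.1026]
[0.5538, 0.0126, 0.0965] travel [0.0122, 0.0069, 0.1501]
spin 0.0006
```

View pics/w2.png

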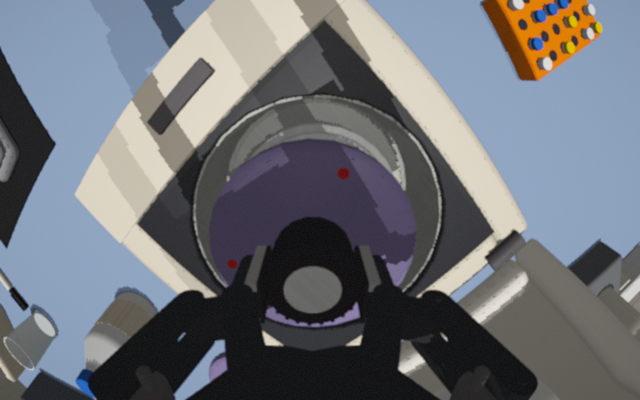

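View w2: the lid is over the chamber, whose edge is at (194,205), (441,200) and (318,95). I fit that circle as a check on the axis.

```bash
python3 - <<'E'
from h import *
for z in (.1,):
    P=np.array([toz('w2.png',u,v,z,True)[:2] for u,v in [(194,205),(441,200),(318,95),(222,140),(411,133)]])
    A=np.c_[2*P,np.ones(len(P))]; s=np.linalg.lstsq(A,(P**2).sum(1),rcond=None)[0]; r=np.sqrt(s[2]+s[:2]@s[:2]); print(z,s[:2],r)
E
```

```text
0.1 [0.55204245 0.01682771] 0.07716752422100687
```

```bash
python3 -m crank '{"travel":[[0.013,0.009,0],[0.013,0.009,0.05],[0.013,0.009,0.1],[0.013,0.009,0.1],[0.013,0.009,0.1]],"spin":[0,0,0,0,0]}'
python3 -m crank '{"travel":[[0,0,0.01],[0,0,0.02],[0,0,0.03],[0,0,0.03],[0,0,0.03]],"spin":[0,0,0,0,0]}'
python3 -m crank '{"travel":[[0,0,0.005],[0,0,0.01],[0,0,0.015],[0,0,0.015],[0,0,0.015]],"spin":[0,0,0,0,0]}'
python3 -c "
from h import *
plan([.5537,.0131,.0965],yw=1.0)"
```

```text
time: 7.8
tool_pos: [0.5524, 0.0133, 0.1043]
ee_rot: [-0.001, 0.281, 0.96, -0.0]
wrist_force: [0.3, 0.3, -0.9]
opening: 0.502
finger_force: 82.4
time: 8.3
tool_pos: [0.5531, 0.0132, 0.0993]
ee_rot: [0.0, 0.281, 0.96, 0.0]
wrist_force: [0.6, 0.2, -1.7]
opening: 0.504
finger_force: 82.4
time: 8.8
tool_pos: [0.5531, 0.0132, 0.0962]
ee_rot: [-0.0, 0.281, 0.96, -0.0]
wrist_force: [-0.7, -0.2, -1.5]
opening: 0.499
finger_force: 82.4
{'time': 8.8, 'q': [-0.0688, 0.1115, 1.7622, -0.0, 1.268, -1.0706], 'tool_pos': [0.5531, 0.0132, 0.0962], 'ee_rot': [-0.0001, 0.2806, 0.9598, -0.0], 'wrist_force': [-0.7389, -0.1681, -1.4643], 'torque': [-0.0677, 0.0151, 0.0222], 'opening': 0.4987, 'finger_force': 82.4478}
yaw 1.0019
[0.5537, 0.0131, 0.0965] travel [-0.0029, 0.0012, -0.0013]
spin 0.0006
```

```bash
python3 -m crank '{"travel":[[0,0,0.005],[0,0,0.005],[0,0,0.005],[0,0,0.005],[0,0,0.005]],"spin":[0,0,0,0,0]}' | sed -n 2,4p
python3 -m crank '{"travel":[[0,0,0.005],[0,0,0.005],[0,0,0.005],[0,0,0.005],[0,0,0.005]],"spin":[0,0,0,0,0]}'| sed -n 2,4p
python3 -m crank '{"travel":[[0,0,0.005],[0,0,0.005],[0,0,0.005],[0,0,0.005],[0,0,0.005]],"spin":[0,0,0,0,0]}'| sed -n 2,4p
```

```text
tool_pos: [0.5532, 0.0132, 0.0953]
ee_rot: [0.0, 0.281, 0.96, 0.0]
wrist_force: [0.9, -0.1, -2.0]
tool_pos: [0.5533, 0.0132, 0.0945]
ee_rot: [0.0, 0.281, 0.96, 0.0]
wrist_force: [0.3, -0.3, 0.7]
tool_pos: [0.5536, 0.0131, 0.0941]
ee_rot: [0.001, 0.281, 0.96, 0.0]
wrist_force: [-1.5, -0.5, 5.7]
```

Contact is at TCP z ≈ 0.0945, as expected for lugs on the thread, and the lid is centred (lateral forces are small). Now I turn it back, rising with the thread.

```bash
python3 -m crank '{"travel":[[0,0,-0.002],[0,0,-0.004],[0,0,-0.006],[0,0,-0.009],[0,0,-0.011]],"spin":[-0.04,-0.08,-0.12,-0.16,-0.2]}'
python3 -m crank '{"travel":[[0,0,0],[0,0,-0.001],[0,0,-0.002],[0,0,-0.003],[0,0,-0.003]],"spin":[-0.01,-0.02,-0.03,-0.04,-0.05]}'
python3 -c "
from h import *
s=st();print('a',yaw(s)-.858-.953+2.094)"
```

```text
time: 10.8
tool_pos: [0.5541, 0.0139, 0.0964]
ee_rot: [0.001, -0.032, 0.999, 0.0]
wrist_force: [1.2, 3.0, 2.6]
opening: 0.504
finger_force: 83.0
time: 11.3
tool_pos: [0.5539, 0.013, 0.0966]
ee_rot: [0.001, -0.109, 0.994, -0.0]
wrist_force: [1.0, -1.6, 2.1]
opening: 0.501
finger_force: 83.0
{'time': 11.3, 'q': [-0.0689, 0.1114, 1.7615, -0.0003, 1.267, -1.8573], 'tool_pos': [0.5539, 0.013, 0.0966], 'ee_rot': [0.0008, -0.1086, 0.9941, -0.0003], 'wrist_force': [0.9774, -1.6297, 2.1367], 'torque': [-0.2233, -0.2685, -0.0537], 'opening': 0.5011, 'finger_force': 82.9542}
a 2.071418448488236
```

```bash
python3 -m crank '{"travel":[[0,0,0],[0,0,0],[0,0,0],[0,0,0],[0,0,0]],"spin":[-0.02,-0.04,-0.06,-0.08,-0.09]}'
python3 -m crank '{"travel":[[0,0,0.005],[0,0,0.01],[0,0,0.015],[0,0,0.015],[0,0,0.015]],"spin":[0,0,0,0,0]}'
python3 -c "
from h import *
s=st();print('a',yaw(s)-.858-.953+2.094)"
```

```text
time: 11.8
tool_pos: [0.5531, 0.0134, 0.0958]
ee_rot: [-0.0, -0.248, 0.969, 0.0]
wrist_force: [1.7, -0.2, -2.9]
opening: 0.5
finger_force: 82.8
time: 12.3
tool_pos: [0.5533, 0.0134, 0.093]
ee_rot: [0.0, -0.247, 0.969, 0.0]
wrist_force: [2.7, 2.1, -2.7]
opening: 0.501
finger_force: 82.8
{'time': 12.3, 'q': [-0.0686, 0.1153, 1.7644, 0.0003, 1.2616, -2.1385], 'tool_pos': [0.5533, 0.0134, 0.093], 'ee_rot': [0.0002, -0.2469, 0.969, 0.0001], 'wrist_force': [2.6714, 2.1424, -2.6986], 'torque': [0.3977, -0.4696, -0.0396], 'opening': 0.5006, 'finger_force': 82.7884}
a 2.35274475183556
```

It went past the ends: the support is gone and the tool is lowering freely. I keep lowering gently to feel the lower thread.

```bash
for i in 1 ; do
python3 -m crank '{"travel":[[0,0,0.005],[0,0,0.005],[0,0,0.005],[0,0,0.005],[0,0,0.005]],"spin":[0,0,0,0,0]}'|sed -n 2,4p
python3 -m crank '{"travel":[[0,0,0.005],[0,0,0.005],[0,0,0.005],[0,0,0.005],[0,0,0.005]],"spin":[0,0,0,0,0]}'|sed -n 2,4p
python3 -m crank '{"travel":[[0,0,0.005],[0,0,0.005],[0,0,0.005],[0,0,0.005],[0,0,0.005]],"spin":[0,0,0,0,0]}'|sed -n 2,4p
done
python3 -c "
from h import *
s=st();print('a',yaw(s)-.858-.953)"
```

```text
tool_pos: [0.5533, 0.0133, 0.0922]
ee_rot: [0.0, -0.247, 0.969, -0.0]
wrist_force: [3.2, 2.5, -2.1]
tool_pos: [0.5533, 0.0132, 0.0912]
ee_rot: [0.0, -0.247, 0.969, -0.0]
wrist_force: [4.6, 2.7, -1.5]
tool_pos: [0.5535, 0.0133, 0.0906]
ee_rot: [0.0, -0.247, 0.969, -0.0]
wrist_force: [3.4, 3.4, 4.8]
{'time': 13.8, 'q': [-0.0687, 0.1183, 1.766, 0.0001, 1.2565, -2.1388], 'tool_pos': [0.5535, 0.0133, 0.0906], 'ee_rot': [0.0004, -0.247, 0.969, -0.0001], 'wrist_force': [3.408, 3.4256, 4.8296], 'torque': [0.6657, -0.5041, 0.0245], 'opening': 0.4992, 'finger_force': 83.0202}
a 0.2590548916916008
```

It dropped: contact is at 0.0906, as predicted. Now forwards.

```bash
for i in 1 2; do
python3 -m crank '{"travel":[[0,0,0.002],[0,0,0.004],[0,0,0.006],[0,0,0.009],[0,0,0.011]],"spin":[0.04,0.08,0.12,0.16,0.2]}'
done
python3 -c "
from h import *
s=st();print('a',yaw(s)-.858-.953)"
```

```text
time: 14.3
tool_pos: [0.5531, 0.0135, 0.0881]
ee_rot: [0.0, 0.067, 0.998, 0.0]
wrist_force: [1.7, 4.0, 4.4]
opening: 0.504
finger_force: 83.2
time: 14.8
tool_pos: [0.553, 0.0134, 0.0859]
ee_rot: [-0.0, 0.372, 0.928, 0.0]
wrist_force: [1.1, 3.8, 5.8]
opening: 0.501
finger_force: 83.2
{'time': 14.8, 'q': [-0.0686, 0.1236, 1.7694, 0.0003, 1.2488, -0.8771], 'tool_pos': [0.553, 0.0134, 0.0859], 'ee_rot': [-0.0002, 0.372, 0.9282, 0.0001], 'wrist_force': [1.0689, 3.8147, 5.8331], 'torque': [0.7821, -0.1277, 0.091], 'opening': 0.501, 'finger_force': 83.2185}
a -1.002627469068623
```

```bash
for i in 1 2; do
python3 -m crank '{"travel":[[0,0,0.002],[0,0,0.004],[0,0,0.006],[0,0,0.009],[0,0,0.011]],"spin":[0.04,0.08,0.12,0.16,0.2]}'
done
python3 -m crank '{"travel":[[0,0,0.001],[0,0,0.002],[0,0,0.003],[0,0,0.004],[0,0,0.004]],"spin":[0.02,0.04,0.06,0.08,0.08]}'
python3 -c "
from h import *
s=st();print('a',yaw(s)-.858-.953)"
```

```text
time: 15.3
tool_pos: [0.5528, 0.0131, 0.0836]
ee_rot: [-0.0, 0.641, 0.768, -0.0]
wrist_force: [-0.3, 2.5, 5.5]
opening: 0.507
finger_force: 83.2
time: 15.8
tool_pos: [0.5527, 0.013, 0.0814]
ee_rot: [-0.0, 0.847, 0.532, -0.001]
wrist_force: [1.2, 1.3, 6.2]
opening: 0.504
finger_force: 83.3
time: 16.3
tool_pos: [0.5529, 0.013, 0.0807]
ee_rot: [0.0, 0.906, 0.423, -0.0]
wrist_force: [0.6, 2.3, 4.8]
opening: 0.507
finger_force: 83.2
{'time': 16.3, 'q': [-0.0689, 0.1298, 1.773, -0.0004, 1.2394, 0.6282], 'tool_pos': [0.5529, 0.013, 0.0807], 'ee_rot': [0.0, 0.9061, 0.4232, -0.0003], 'wrist_force': [0.5564, 2.2828, 4.8311], 'torque': [0.3257, -0.0331, -0.1378], 'opening': 0.5069, 'finger_force': 83.2334}
a -2.5079139656901672
```

```bash
for i in 1 2 3; do
python3 -m crank '{"travel":[[0,0,0],[0,0,0],[0,0,0],[0,0,0],[0,0,0]],"spin":[0.02,0.04,0.06,0.08,0.08]}' 0 110 >/dev/null
python3 -c "
from h import *
s=telemetry.observe();print(np.round(s['tool_pos'],4),np.round(s['wrist_force'],1),np.round(s['torque'],3),s['q'][5],'a',yaw(s)-.858-.953)"
done
```

```text
[0.5529 0.013  0.0808] [-0.4  2.1  7.1] [ 0.398  0.12  -0.276] 0.8795348715086562 a -2.7592967595379267
[0.5528 0.0137 0.0808] [-0.5  4.5  7.2] [ 0.796  0.088 -0.256] 1.1305278108997214 a -3.0099148987041184
[0.5526 0.014  0.0808] [-2.1  7.8  7.7] [ 0.963  0.237 -0.088] 1.3817636217631695 a -3.260955815515392
```

```bash
cat > dots.py <<'E'
from h import *
import sys
save('wrist',sys.argv[1]); h=cv2.cvtColor(load(sys.argv[1])['c']['pixels'],cv2.COLOR_BGR2HSV)
m=(((h[...,0]<8)|(h[...,0]>172))&(h[...,1]>130)&(h[...,2]>90)).astype(np.uint8)
n,l,S,C=cv2.connectedComponentsWithStats(m)
print([(int(S[i,4]),C[i].round(1).tolist()) for i in range(1,n) if S[i,4]>5 and 130<C[i,1]<290])
s=telemetry.observe();print(np.round(s['joint_torque'],3),np.round(s['wrist_force'],1),np.round(s['torque'],3),s['q'][5],s['time'])
E
python3 dots.py w3.png
```

```text
[(102, [342.7, 173.3]), (53, [232.0, 263.9])]
[ -3.706 -48.249 -42.573  -2.273  -0.664   0.132] [-2.1  7.7  9.4] [ 1.029  0.252 -0.149] 1.3803697341499188 17.85
```

View pics/w3.png

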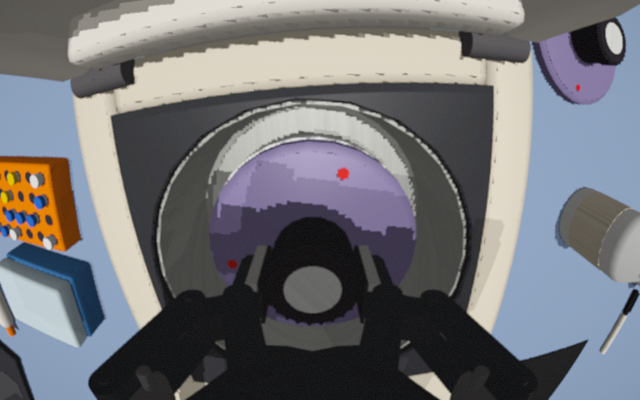

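The grip hasn't slipped: the dots are at the same pixels, (343,173) and (232,264). I keep tightening until the wrist shows the brake torque.

```bash
for i in 1 2 3; do
python3 -m crank '{"travel":[[0,0,0],[0,0,0],[0,0,0],[0,0,0],[0,0,0]],"spin":[0.02,0.04,0.06,0.08,0.08]}' >/dev/null
python3 -c "
from h import *
s=telemetry.observe();print(np.round(s['tool_pos'],4),np.round(s['wrist_force'],1),np.round(s['torque'],3),np.round(s['joint_torque'][5],3),s['q'][5],'a',yaw(s)-.858-.953)"
done
```

```text
[0.5526 0.0143 0.0808] [-2.1  8.1  7.8] [ 1.214  0.363 -0.049] 0.969 1.6330211016087612 a -3.5121208654774554
[0.5525 0.0146 0.0808] [-2.4  9.9  8.5] [ 1.395  0.331 -0.042] 0.96 1.8843491459479247 a -3.763331303683228
[0.5526 0.0149 0.0808] [-2.7 10.1  9.1] [ 1.643  0.27  -0.064] 0.962 2.1356671773386657 a -4.014591791589496
```

```bash
python3 dots.py w4.png; python3 dots.py w5.png
python3 -m crank '{"travel":[[0,0,0],[0,0,0],[0,0,0],[0,0,0],[0,0,0]],"spin":[0.02,0.04,0.06,0.08,0.1]}'
python3 -c "
from h import *
s=telemetry.observe();print(np.round(s['joint_torque'],3),np.round(s['torque'],3),np.round(s['qd'],3),s['q'][5])"
python3 dots.py w6.png
```

```text
[(102, [343.1, 172.9]), (48, [232.1, 263.9])]
[ -5.948 -48.11  -42.681  -3.584  -0.908   0.157] [-1.4 11.7  9.1] [ 1.644  0.301 -0.185] 2.1343285131387124 19.4
[(106, [343.3, 173.0]), (50, [232.2, 264.0])]
[ -6.006 -48.113 -42.678  -3.605  -0.912  -0.109] [-2.1 11.   9.4] [ 1.656  0.308 -0.213] 2.134037650946868 19.45
time: 19.95
tool_pos: [0.5527, 0.0152, 0.0809]
ee_rot: [-0.001, 0.89, -0.456, -0.001]
wrist_force: [-0.6, 12.6, 8.8]
opening: 0.498
finger_force: 110.4
[ -7.707 -48.3   -42.544  -3.773  -0.552  -0.468] [1.924 0.026 0.806] [ 0.001 -0.     0.     0.001 -0.002  0.623] 2.449646839264517
[(88, [342.4, 172.9]), (52, [232.2, 264.2])]
[ -7.332 -48.292 -42.55   -3.773  -0.583  -0.22 ] [-1.  11.6  8.6] [1.904 0.16  0.418] 2.4538805054512784 20.0
```

While turning, the wrist shows 0.81 N m, so the brake is slipping and the rotor comes along: the lid is tight. Now I release it and rise.

```bash
python3 -m crank '{"travel":[[0,0,0],[0,0,0],[0,0,0],[0,0,0],[0,0,0]],"spin":[0,0,0,0,0]}' 0.85|tail -5
python3 -m crank '{"travel":[[0,0,-0.1],[0,0,-0.3],[0,0,-0.5],[0,0,-0.75],[0,0,-1]],"spin":[0,0,0,0,0]}'
python3 -m crank '{"travel":[[0,0,-0.2],[0,0,-0.35],[0,0,-0.4],[0,0,-0.4],[0,0,-0.4]],"spin":[-0.04,-0.08,-0.12,-0.16,-0.2]}' 0
python3 -m crank '{"travel":[[0,0,0],[0,0,0],[0,0,0],[0,0,0],[0,0,0]],"spin":[-0.04,-0.08,-0.12,-0.14,-0.14]}' 
python3 - <<'E'
from h import *
plan([.6,.02,.36],[.79,.043,.36],[.79,.043,.25],yw=-1.445)
save('wrist','w7.png');save('scene','sc1.png')
a=load('w7.png')['c']['pixels'];b=load('sc1.png')['c']['pixels'][100:300,240:480]
h=np.zeros((600,640,3),np.uint8);h[:400]=a;h[400:,:240]=b;h[400:,240:480]=load('sc0.png')['c']['pixels'][100:300,240:480]
cv2.imwrite('pics/comb1.png',h)
E
```

```text
tool_pos: [0.5529, 0.0129, 0.0803]
ee_rot: [0.0, 0.89, -0.456, -0.0]
wrist_force: [0.1, 0.0, 0.1]
opening: 0.852
finger_force: 0.0
time: 21.0
tool_pos: [0.5525, 0.0131, 0.282]
ee_rot: [0.0, 0.89, -0.456, -0.0]
wrist_force: [0.9, -0.7, -0.1]
opening: 0.851
finger_force: 0.0
time: 21.5
tool_pos: [0.5534, 0.013, 0.3613]
ee_rot: [0.0, 0.988, -0.156, 0.001]
wrist_force: [0.3, 0.3, -0.0]
opening: 0.007
finger_force: 0.0
time: 22.0
tool_pos: [0.5531, 0.013, 0.3604]
ee_rot: [0.0, 0.998, 0.061, -0.0]
wrist_force: [-0.1, 0.3, 0.7]
opening: -0.002
finger_force: 0.0
{'time': 22.0, 'q': [-0.069, -0.0124, 1.404, -0.0002, 1.7502, 1.3789], 'tool_pos': [0.5531, 0.013, 0.3604], 'ee_rot': [0.0001, 0.9981, 0.0614, -0.0001], 'wrist_force': [-0.0501, 0.3331, 0.695], 'torque': [-0.0745, 0.0191, -0.0354], 'opening': -0.0016, 'finger_force': 0.0}
yaw -1.4479
[0.6, 0.02, 0.36] travel [0.2371, -0.0058, 0.0021]
[0.79, 0.043, 0.36] travel [1.194, -0.0035, 0.0019]
[0.79, 0.043, 0.25] travel [1.1941, -0.0036, 0.5519]
spin -0.0009
```

View pics/comb1.png

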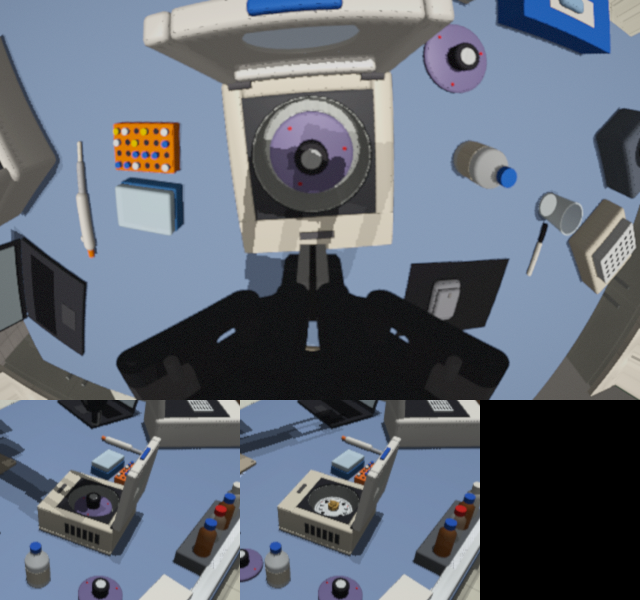

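The picture shows the lid level in the chamber, the gripper clear, the bystanders unmoved, and the open machine lid with its blue tab at (295,5). I go over it and down behind.

```bash
python3 -m crank '{"travel":[[0.15,0,0],[0.35,0,0],[0.55,0,0],[0.75,0,0],[0.95,0,0]],"spin":[0,0,0,0,0]}'|sed -n 1,4p
python3 -m crank '{"travel":[[0.12,0,0],[0.24,0,0],[0.24,0,0],[0.24,0,0.15],[0.24,0,0.3]],"spin":[0,0,0,0,0]}'|sed -n 1,4p
python3 -m crank '{"travel":[[0,0,0.1],[0,0,0.2],[0,0,0.25],[0,0,0.25],[0,0,0.25]],"spin":[0,0,0,0,0]}'
python3 -c "
from h import *
plan([.75,.038,.26])"
```

```text
time: 22.6
tool_pos: [0.7431, 0.0365, 0.3603]
ee_rot: [0.0, 0.998, 0.06, 0.0]
wrist_force: [0.9, -0.1, 1.4]
time: 23.1
tool_pos: [0.7898, 0.0421, 0.3014]
ee_rot: [0.0, 0.998, 0.06, 0.002]
wrist_force: [0.3, 0.2, 0.3]
time: 23.6
tool_pos: [0.7894, 0.0421, 0.2519]
ee_rot: [0.0, 0.998, 0.061, 0.001]
wrist_force: [-1.3, 0.1, -0.5]
opening: -0.002
finger_force: 0.0
{'time': 23.6, 'q': [-0.0115, 0.6786, 0.7611, -0.0, 1.7006, 1.4377], 'tool_pos': [0.7894, 0.0421, 0.2519], 'ee_rot': [0.0001, 0.9982, 0.0608, 0.0006], 'wrist_force': [-1.2807, 0.0695, -0.473], 'torque': [0.0242, 0.0309, 0.0018], 'opening': -0.0025, 'finger_force': 0.0}
yaw -1.4491
[0.75, 0.038, 0.26] travel [-0.1979, -0.0033, -0.0406]
```

```bash
python3 -m crank '{"travel":[[-0.1,0,-0.05],[-0.2,0,-0.1],[-0.3,0,-0.15],[-0.4,0,-0.15],[-0.46,0,-0.15]],"spin":[0,0,0,0,0]}'|sed -n 1,4p
python3 -m crank '{"travel":[[-0.08,0,-0.01],[-0.155,0,-0.02],[-0.335,0,0],[-0.465,0,0.045],[-0.59,0,0.1]],"spin":[0,0,0,0,0]}'|sed -n 1,4p
python3 -c "
from h import *
s=st();d=(np.array(s['tool_pos'])-[.656,.026,.104]);print('fwd',-(d[0]*.992+d[1]*.1257),'up',d[2])"
```

```text
time: 24.1
tool_pos: [0.6986, 0.0308, 0.2848]
ee_rot: [0.0, 0.998, 0.061, 0.003]
wrist_force: [2.9, 0.2, 1.3]
time: 24.6
tool_pos: [0.5816, 0.0162, 0.2639]
ee_rot: [0.001, 0.998, 0.061, 0.003]
wrist_force: [0.7, -0.8, 1.3]
{'time': 24.6, 'q': [-0.0601, 0.0631, 1.5008, -0.0003, 1.571, 1.389], 'tool_pos': [0.5816, 0.0162, 0.2639], 'ee_rot': [0.0006, 0.9981, 0.0608, 0.0033], 'wrist_force': [0.7357, -0.8482, 1.2873], 'torque': [-0.0855, -0.3256, 0.034], 'opening': -0.0007, 'finger_force': 0.7671}
fwd 0.07508473167371361 up 0.1598773364475769
```

On track, with light contact. I push it down to closed.

```bash
python3 -m crank '{"travel":[[-0.11,0,0.08],[-0.215,0,0.17],[-0.295,0,0.28],[-0.365,0,0.395],[-0.365,0,0.395]],"spin":[0,0,0,0,0]}'|sed -n 1,4p
python3 -m crank '{"travel":[[-0.03,0,0.065],[-0.05,0,0.127],[-0.065,0,0.19],[-0.08,0,0.25],[-0.08,0,0.26]],"spin":[0,0,0,0,0]}'|sed -n 1,4p
python3 -m crank '{"travel":[[0,0,0.01],[0,0,0.015],[0,0,0.015],[0,0,0.015],[0,0,0.015]],"spin":[0,0,0,0,0]}'|sed -n 1,4p
python3 -c "
from h import *
s=st();d=(np.array(s['tool_pos'])-[.656,.026,.104]);print('fwd',-(d[0]*.992+d[1]*.1257),'up',d[2])"
```

```text
time: 25.1
tool_pos: [0.5063, 0.0077, 0.1801]
ee_rot: [-0.0, 0.998, 0.061, -0.001]
wrist_force: [0.3, -0.1, 0.1]
time: 25.6
tool_pos: [0.4933, 0.0057, 0.1308]
ee_rot: [0.0, 0.998, 0.061, 0.001]
wrist_force: [-10.4, -0.5, 25.4]
time: 26.1
tool_pos: [0.4934, 0.0057, 0.1307]
ee_rot: [0.0, 0.998, 0.061, 0.001]
wrist_force: [-19.5, 0.1, 36.9]
{'time': 26.1, 'q': [-0.0922, -0.0899, 1.8985, -0.0003, 1.3315, 1.3563], 'tool_pos': [0.4934, 0.0057, 0.1307], 'ee_rot': [0.0003, 0.9981, 0.0612, 0.0007], 'wrist_force': [-19.4722, 0.0745, 36.9232], 'torque': [0.0951, 3.2935, 0.0391], 'opening': -0.0024, 'finger_force': 18.4416}
fwd 0.1638972469891742 up 0.02669174117630789
```

It is firm at z = 0.1307, which is the closed height. I rise and check.

```bash
python3 -m crank '{"travel":[[0,0,-0.03],[0,0,-0.2],[0,0,-0.4],[0,0,-0.6],[0,0,-0.7]],"spin":[0,0,0,0,0]}'|sed -n 1,4p
python3 -m crank '{"travel":[[-0.2,0,0],[-0.4,0,0],[-0.5,0,0],[-0.5,0,0],[-0.5,0,0]],"spin":[0,0,0,0,0]}'|sed -n 1,4p
python3 - <<'E'
from h import *
save('scene','sc2.png');save('wrist','w8.png')
h=np.zeros((600,640,3),np.uint8);h[:400]=load('w8.png')['c']['pixels'];h[400:,:320]=load('sc2.png')['c']['pixels'][100:300,160:480]
cv2.imwrite('pics/comb2.png',h)
E
```

```text
time: 26.6
tool_pos: [0.494, 0.0057, 0.2703]
ee_rot: [0.0, 0.998, 0.061, 0.002]
wrist_force: [0.1, -0.0, -0.1]
time: 27.1
tool_pos: [0.3936, -0.0064, 0.2666]
ee_rot: [0.0, 0.998, 0.061, 0.001]
wrist_force: [0.0, -0.1, 0.2]
```

View pics/comb2.png

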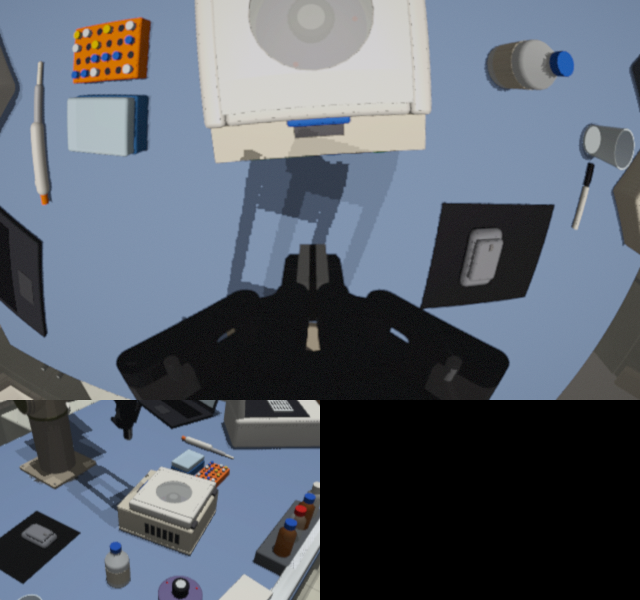

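The machine lid is shut flat with the tab at the front edge (318,122), the bystanders are in place, and the gripper is clear.

```bash
python3 -c "
from h import *
print(manip.sign_off())"
```

```text
the job is handed in; nothing more can be done
None
```

I handed the job in at about 27 s: the rotor lid was backed off until it dropped and screwed home (tight: 0.81 N m at the wrist, the rotor's brake slipping). The machine lid is closed and the bystanders look unmoved, but the sign-off returned no verdict.

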